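# Clip a brush rest on to the studio rail

### The arm

A 6-joint arm with a two-finger parallel gripper is mounted at the origin on the work surface. World frame = base frame: x ahead of the robot, y to its left, z up, the work surface at z = 0. Lengths are in m, angles in rad, forces in N, time in s.
With the tool pointing down it reaches from about 0.3 to 0.75 m from the base axis. Payload 8.5 kg.
Tool frame: the origin (TCP) lies midway between the tips of the shut fingers; the grasp point (between the pads) lies 19 mm behind it; z points along the fingers, y is the line along which they close (so a half turn about z gives the same grasp; the last joint's range is limited). The gripper opens to 85 mm and grips with 20 to 120 N. Pads are 22 mm wide; open, the fingers measure 114 mm over their backs; the gripper's body (76 mm by 85 mm) begins 54 mm behind the grasp point. The pads swing forward as they close: fully open they stand 13 mm farther back than shut.
Start: joints at [0.887, 0.381, 1.297, -0, 1.464, -0.215], TCP at [0.248, 0.491, 0.205] pointing down, gripper open.
Joint ranges: [-3.11, 3.11], [-0.89, 2.33], [0.22, 2.48], [-1.42, 4.56], [0.17, 2.85], [-2.88, 2.88]. Speed limits (rad/s): [2.39, 2.39, 3.14, 3.14, 3.14, 3.14].

### API

Orientations are given as a 3x3 rotation matrix whose columns are the frame's x, y, z axes.
In Python, from cell import * gives the robot as it stands.
- The arm moves only by the tool jog_arm, never from a script. Its argument "commands" is a list that holds one entry, the list of rows, each a list of 7 numbers: the shift along the tool's x, y, z scaled (see below), then the turn, a rotation vector about the tool's x, y, z scaled (see below), then the finger opening in mm, from 0 to 85.4. In form: [[[tx, ty, tz, ax, ay, az, gripper], ...]]. A call has 1 to 5 rows; each row shifts and turns the commanded pose from where the row before left it, along the tool's axes as they then stand; what a row does not reach is not made up. The controller multiplies each number of a shift by 30 mm and each number of a turn by 0.15 rad. A row lasts 1/10 s, in which the tool goes at most 50 mm and 8.59 degrees, less where a joint would pass 70% of its speed; a pose out of reach is approached as far as the arm can. A call with a number of a shift or a turn outside -1 to 1 is refused whole. A call with a gripper value outside its range is refused whole. The fingers move at their own pace and stop on an object; the grip force is fixed at half the most. Time passes only in rows, so rows that do not move let the fingers close. It gives the time, the measured TCP pose, the force, the opening and the grip force at its end, in the units of the state.
- observe(): the state, without advancing time (a new reading comes with each control period).
- capture(name): name is "scene" or "top" or "wrist"; returns the picture (400x640x3 uint8, red, green, blue); there is no depth.
- camera_model(name): a dict with "vfov" (degrees; the focal length in pixels is half the picture's height over the tangent of half this angle, whatever the lens; pixels are square), "cx", "cy" (the principal point, pixels), "D" ([k1, k2, p1, p2, k3] as OpenCV has them; the pictures are not rectified), "R" (3x3) and "t" (3): a world point X has camera coordinates R X + t; the wrist camera has in their place "hand_eye" (4x4, takes a point from camera to tool coordinates, whose origin is the TCP and whose axes are the flange's). Camera axes: x right, y down, z forward; pixel columns grow to the right and rows downward; lengths in m; the calibration is good to about 2 mm. A picture is of the moment at which its call begins: read the wrist's pose just before it. camera_model takes no time and is no camera call.
- close_job(): hands the job in; it is judged then, once.
Trained networks look in the newest picture that a camera, given by its name, has taken for a name from the list of things; names that differ only in an ending like _2 or _b are one class to them, and where a whole thing is asked for, a point or a joint stands for the part that bears it (a point fixed in the world has none). Each returns a list of dicts, best first, with "confidence" (0 to 1); they miss things now and then, are a little off and sometimes report something else, mostly with a low value. They report only what shows in the picture. A call takes as long as a camera call. They do not tell look-alikes from the thing itself.
- cut_out(camera, name): "mask" (400x640 bool, what is visible of it) and "rect" ([left, top, right, bottom] in pixels, round what is visible of it).
The state is a dict: "time_s": time; "joint_positions": joint angles; "dq": joint speeds; "tau": joint torques, N m; "tool_pos": TCP position; "tcp_rot": TCP orientation; "force": force on the tool from outside, world axes, zero at the start; "ft_torque": the same for the moment, N m; "opening": finger opening in m; "finger_force": force on a finger pad.
Only numpy, scipy, OpenCV 4.12 (cv2) and the standard library are available. Lean on these libraries where they do the work, as an engineer would, in place of code of your own. Each camera call takes 0.05 s, during which the arm holds its last target. There are 200 camera calls.

### The job

Pick up the loose orange brush rest and push its sprung arms down over the aluminium tube, on the bare stretch between the red collar and the grey rest a few centimetres clear of the collar, until it snaps fully home, then bed it with a steady downward press of about 12 N for a moment. Slide it along the tube, still clipped on, up against the black buffer of the red collar, hold it there for a moment with a steady push of about 8 N, and let go, leaving it upright and touching the buffer. Use no more force than that on the tube or the collar, and leave everything else where it is.

Things in the scene. Friction and masses are not known exactly. Their poses are not given: they have to be found in the camera images.
- clip_knob (a point): loose orange brush rest, 89 mm tall, about 95 g, standing on its two sprung arms. Its grip is an upright square block, 24 x 24 mm, 44 mm tall, shallow notch on top along y. This point: the block's centre, 22 mm below its top, 70 mm above its feet. x: across, as the arms spread; y: as the tube will run; z: up. Under the block a flat crown, 34 (x) x 36 (y) x 8 mm, its underside 33.5 mm below this point
- clip_seat (a point): point of the orange rest 46 mm below clip_knob, 24 mm above its feet, same axes. A stiff black adjusting foot under the crown is set to stand out 1 to 6 mm, unknown and different each time: home, with the foot hard on the tube, this point is 1 to 6 mm above the tube's centre line. Home, 4 to 7 N pull it off, 1 to 5 N slide it along; over 18 N on the foot (2 to 3 N from the arms plus the press) marks the tube
- clip_throat (a point): point of the orange rest half-way between the lips of its two steel arms (36 mm long in y, hinged with springs at the crown), 11.5 mm below clip_seat. The lips leave 14 mm free and flare to 36 mm at the feet. First touch: seat about 23 mm above the tube's centre line; force rises to 6 to 13 N in a few mm (jolts if fast, more if over 3 mm off centre), then falls; with the seat under 9 mm above it the arms pull on by themselves with 1 to 4 N
- tube_mid (a point): middle of the fixed level aluminium tube, on its centre line, 110 mm above the table. Tube 25 mm across, 340 mm long along this point's y (x: across, z: up). Black end caps, 34 mm across, on posts at y = -160 and +160 mm
- grey_rest (a point): the fixed grey rest on the tube, same shape and size as the orange one; this point lies on the tube's centre line in the middle of it, 125 mm from tube_mid along +y; it takes up 18 mm of tube either side. Leave it
- collar: fixed red stop collar on the tube, 40 mm across, 12 mm long along y; origin at its centre on the tube's centre line, axes as tube_mid. A stiff black buffer sleeve, 34 mm across, stands out of its +y face by 0 to 8 mm, unknown and different each time. The orange rest belongs on this side, towards the grey rest; touching the buffer, clip_seat is 24 to 32 mm from this origin along +y. Over 13 N shifts the collar
- jar_red: bystander, leave it: a red paint jar with black cap, 56 mm across, 85 mm tall, standing just behind the rail; origin under its centre
- jar_green: bystander, leave it: a green glass paint jar, 60 mm across, 100 mm tall; origin under its centre
- jar_yellow: bystander, leave it: a yellow paint jar, 60 mm across, 90 mm tall; origin under its centre
- tape_roll: bystander, leave it: a roll of masking tape lying flat, 84 mm across, 24 mm high; origin under its centre
- jar_lid: bystander, leave it: a black jar lid lying under or in front of the tube, 62 mm across, 12 mm high; origin under its centre
- brush: bystander, leave it: a paint brush lying flat, about 200 mm long
Not all that is in view belongs to the job. What is shaped like the part that bears clip_knob but yellow is not meant.

How it is judged:
On the way, in this order (a step that is already met when the one before it is completed fails the run):
1. the orange rest is snapped home on the bare tube, over 15 mm clear of the collar's buffer, and pressed down, 9 N or more between its adjusting foot and the tube (z of clip_seat in the frame of tube_mid between -0.003 and 0.009 m and x of clip_seat in the frame of tube_mid between -0.003 and 0.003 m and angle between the y axis of clip_seat and the y axis of tube_mid, either way round below 0.1 rad and y of clip_seat in the frame of buffer between 0.033 and 0.25 m and contact force between clip_foot and rail above 9 N), for 0.2 s.
2. still snapped on, it is slid along to within 15 mm of the buffer (z of clip_seat in the frame of tube_mid between -0.003 and 0.009 m and x of clip_seat in the frame of tube_mid between -0.003 and 0.003 m and angle between the y axis of clip_seat and the y axis of tube_mid, either way round below 0.1 rad and y of clip_seat in the frame of buffer between 0.0195 and 0.033 m).
3. it is pushed against the collar's buffer with 4 N or more (z of clip_seat in the frame of tube_mid between -0.003 and 0.009 m and x of clip_seat in the frame of tube_mid between -0.003 and 0.003 m and angle between the y axis of clip_seat and the y axis of tube_mid, either way round below 0.1 rad and y of clip_seat in the frame of buffer between 0.015 and 0.0197 m and contact force between clip and collar above 4 N), for 0.2 s.
At the end, for the whole second after the job is handed in: the orange rest sits fully home on the tube (its seat over the tube's centre line within 2.5 mm and from 2.5 mm below to 8.5 mm above it, square to it within 0.1 rad), upright within 0.15 rad, on the collar's +y side with no more than 1.7 mm of gap to its buffer, released (z of clip_seat in the frame of tube_mid between -0.0025 and 0.0085 m and x of clip_seat in the frame of tube_mid between -0.0025 and 0.0025 m and angle between the y axis of clip_seat and the y axis of tube_mid, either way round below 0.1 rad and y of clip_seat in the frame of buffer between 0.015 and 0.0197 m and angle between clip_seat's own z axis and vertical below 0.15 rad); the robot touches nothing.
It fails at once if the orange rest is pressed on the tube with more than 18 N at its adjusting foot, or 30 N in all, foot and arms added up (contact force between clip_foot and rail above 18 N or contact force between clip and rail above 30 N).
It fails at once if the orange rest is pressed on the collar with more than 13 N (contact force between clip and collar above 13 N).
It fails at once if a bystander (jar, lid, tape roll or brush) is moved more than 30 mm (distance of any of jar_red, jar_green, jar_yellow, tape_roll, jar_lid, brush from where it was at the start of the episode above 0.03 m).
It also fails if it takes over 69 s, if anything falls off the work surface, if the arm or the gripper's body presses on something with over 40 N, if the wrist force passes 120 N, or if a joint passes its speed limit or range.

## Working session

There is one attempt and no reset: what is moved stays moved. The work goes in short steps, Python scripts to look and compute and a tool call to move; the robot and the scene stay as the last step left them, time stands still between calls to the robot, and variables do not carry over. Pictures are saved under pics/ and viewed, at most 10 in all, crops included, and the job is handed in when it is done.

Besides the shell and the picture viewer there is one more tool, called as name(argument=value, ...), one argument or row to a line, values as JSON. jog_arm: Moves the arm, as the interface text tells. Shifts and turns lie within -1 to 1; 1 stands for 30 mm of shift or 0.15 rad of turn. Its arguments: {"type":"object","properties":{"commands":{"type":"array"}},"required":["commands"]}

```bash
mkdir -p pics; ls; python3 - <<'E'
from cell import *
import cv2
s=observe();print(s)
for n in("scene","top","wrist"):
    cv2.imwrite(f"pics/{n}0.png",capture(n)[:,:,::-1]);m=camera_model(n);print(n,m)
    for k in("clip_knob","grey_rest","collar","tube_mid"):
        print(k,[(round(d["confidence"],2),d["rect"]) for d in cut_out(n,k)])
a=cv2.imread("pics/scene0.png");b=cv2.imread("pics/top0.png")
cv2.imwrite("pics/st.png",cv2.resize(cv2.vconcat([a,b]),(480,600)))
E
```

```text
pics
{'time_s': 0.0, 'joint_positions': array([ 8.86700733e-01,  3.81229529e-01,  1.29828720e+00, -9.70221050e-06,
        1.46361774e+00, -2.15305596e-01]), 'dq': array([-0.00035817,  0.00089271,  0.00194276,  0.00075699, -0.00316964,
        0.00051649]), 'tau': array([-1.33242258e-03, -4.48472822e+01, -2.31277943e+01, -1.77089123e-04,
        4.79451890e-03, -7.13096961e-05]), 'tool_pos': array([0.24827837, 0.49038655, 0.2047849 ]), 'tcp_rot': array([[-8.92115946e-01,  4.51805493e-01, -9.66908724e-04],
       [ 4.51806414e-01,  8.92115195e-01, -1.20098926e-03],
       [ 3.19980420e-04, -1.50827724e-03, -9.99998811e-01]]), 'force': array([ 0.05040181, -0.63006206,  0.62178595]), 'ft_torque': array([-0.00059015,  0.00562136,  0.01409906]), 'finger_force': 0.0, 'opening': 0.0852847749537799}
scene {'vfov': 50.974086628527736, 'cx': 316.0220408403598, 'cy': 202.8983363880968, 'D': array([-0.08381043,  0.        ,  0.        ,  0.        ,  0.        ]), 'R': array([[-0.24472672,  0.96946678, -0.01558837],
       [ 0.77546123,  0.18605142, -0.60336121],
       [-0.58203841, -0.15974679
[... 868 characters left out ...]
193.9])]
collar [(0.39, [351.2, 166.8, 355.6, 182.2])]
tube_mid [(0.67, [275.0, 158.8, 389.2, 190.8])]
wrist {'vfov': 64.94802483237572, 'cx': 324.98279389074435, 'cy': 192.92617737953165, 'D': array([0.00895347, 0.        , 0.        , 0.        , 0.        ]), 'hand_eye': array([[ 1.16743594e-03, -9.55148462e-01, -2.96125063e-01,
         7.44924799e-02],
       [ 9.99998903e-01,  8.45250973e-04,  1.21602166e-03,
        -8.72955830e-04],
       [-9.11181225e-04, -2.96126158e-01,  9.55148401e-01,
        -1.69734857e-01],
       [ 0.00000000e+00,  0.00000000e+00,  0.00000000e+00,
         1.00000000e+00]])}
clip_knob [(0.68, [120.5, 386.3, 144.5, 400.0])]
grey_rest []
collar []
tube_mid []
```

```bash
python3 - <<'E'
import cv2
a=cv2.imread("pics/scene0.png")[120:300,130:430];b=cv2.imread("pics/top0.png")[140:290,230:430]
cv2.imwrite("pics/c1.png",cv2.resize(a,(780,468)));cv2.imwrite("pics/c2.png",cv2.resize(b,(800,600)))
E
```

```text
(no output)
```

View pics/c1.png

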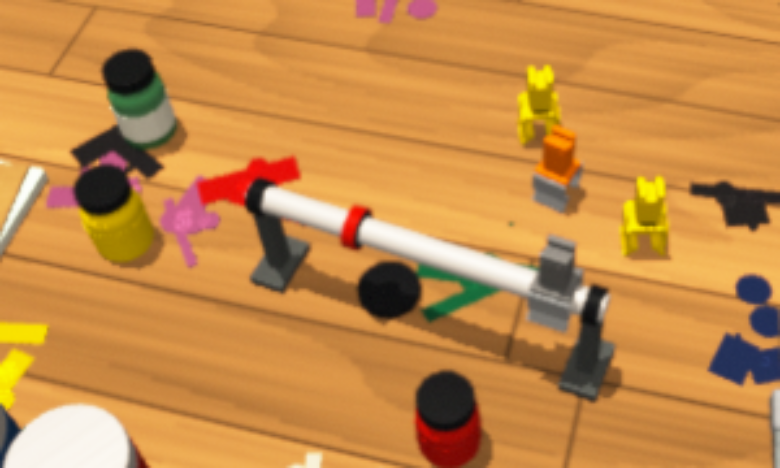

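View pics/c2.png

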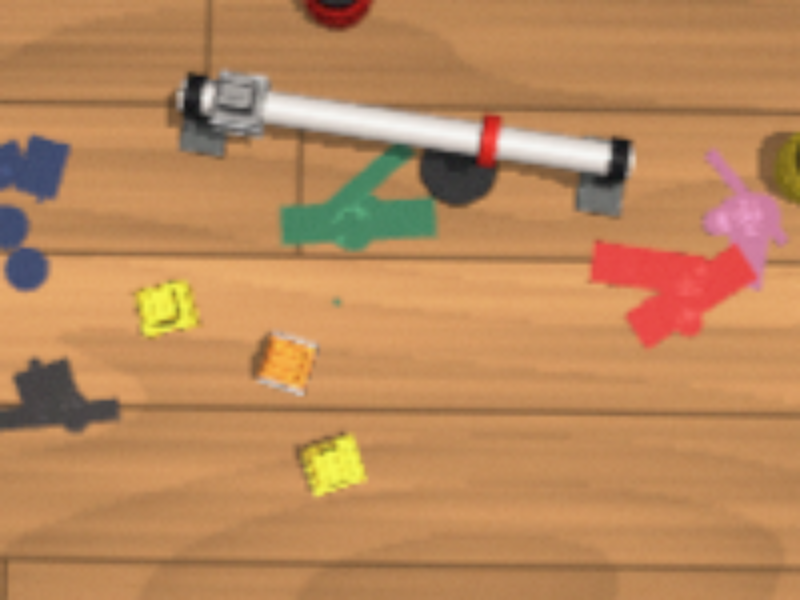

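The views show the orange rest with its block at about scene (344,178) and top (301,230), with two yellow look-alikes beside it. The tube runs roughly along y with the grey rest at the +y end, and the red collar sits at about top (352,175).

```bash
cat > h.py <<'E'
from cell import *
import cv2,numpy as np
def K(m):
    f=200/np.tan(np.radians(m["vfov"]/2));return np.array([[f,0,m["cx"]],[0,f,m["cy"]],[0,0,1]])
def cam(n,s=None):
    m=camera_model(n)
    if n=="wrist":
        s=s or observe();T=np.eye(4);T[:3,:3]=s["tcp_rot"];T[:3,3]=s["tool_pos"]
        E=np.linalg.inv(T@m["hand_eye"]);return K(m),m["D"],E[:3,:3],E[:3,3]
    return K(m),m["D"],m["R"],m["t"]
def onz(c,px,z):
    k,D,R,t=c;u=cv2.undistortPoints(np.array([[px]],float),k,D)[0,0]
    d=R.T@np.array([u[0],u[1],1]);o=-R.T@t;return o+d*(z-o[2])/d[2]
def proj(c,X):
    k,D,R,t=c;return cv2.projectPoints(np.array(X,float).reshape(-1,3),cv2.Rodrigues(R)[0],t,k,D)[0][:,0]
def orange(im):
    h=cv2.cvtColor(im,cv2.COLOR_RGB2HSV);return cv2.inRange(h,(5,150,90),(17,255,255))
def red(im):
    h=cv2.cvtColor(im,cv2.COLOR_RGB2HSV);return cv2.inRange(h,(0,170,70),(4,255,255))|cv2.inRange(h,(176,170,70),(180,255,255))
E
python3 - <<'E'
from h import *
c=cam("top");cs=cam("scene")
im=cv2.imread("pics/top0.png")[:,:,::-1];o=orange(im);o[:200]=0;o[:,:290]=0;o[260:]=0;o[:,320:]=0
p=cv2.findNonZero(o);print("orange top",p.mean((0,1)),cv2.minAreaRect(p),onz(c,p.mean((0,1)),.08))
im=cv2.imread("pics/scene0.png")[:,:,::-1];o=orange(im);o[:160]=0;o[210:]=0;o[:,:320]=0;o[:,365:]=0
p=cv2.findNonZero(o);print("scene",p.mean((0,1)),onz(cs,p.mean((0,1)),.07))
# tube: crop px -> top px
f=lambda x,y:(x/4+230,y/4+140)
A=onz(c,f(262,106),.11);B=onz(c,f(600,153),.11);C=onz(c,f(489,140),.11);G=onz(c,f(237,103),.14)
print("tube",A,B,"collar",C,"grey",G,"dir",np.arctan2(*(A-B)[:2]))
print("yel",onz(c,f(165,308),.08),onz(c,f(333,463),.08))
E
```

```text
orange top [301.07692308 230.35164835] ((301.2989501953125, 237.0773162841797), (26.51807403564453, 14.21259880065918), 87.39744567871094) [0.44410166 0.06397448 0.08      ]
scene [342.76274165 184.19566491] [0.47173556 0.06338461 0.07      ]
tube [0.63364029 0.0826863  0.11      ] [ 0.60173416 -0.17019873  0.11      ] collar [ 0.61035259 -0.08721004  0.11      ] grey [0.63110337 0.09927529 0.14      ] dir 0.1255053892036065
yel [0.4831123  0.15480687 0.08      ] [0.36851801 0.02612277 0.08      ]
```

jog_arm(
  commands=[
    [[0, 0, 0, 0, 0, -0.73, 85], [0, 0, 0, 0, 0, -0.73, 85], [-0.76, -0.94, 0, 0, 0, 0, 85], [-0.76, -0.94, 0, 0, 0, 0, 85], [-0.76, -0.94, 0, 0, 0, 0, 85]],
  ],
)

```text
time_s: 1.25
tool_pos: [0.2941, 0.3907, 0.2054]
tcp_rot: [[-0.969, 0.246, 0.0], [0.246, 0.969, -0.0], [-0.0, -0.0, -1.0]]
force: [0.8, -0.2, 0.3]
opening: 0.085
finger_force: 0.0
```

jog_arm(
  commands=[
    [[-0.76, -0.94, 0, 0, 0, 0, 85], [-0.76, -0.94, 0, 0, 0, 0, 85], [-0.76, -0.94, 0, 0, 0, 0, 85], [-0.76, -0.94, 0, 0, 0, 0, 85], [-0.76, -0.94, 0, 0, 0, 0, 85]],
  ],
)

```text
time_s: 1.75
tool_pos: [0.3699, 0.2256, 0.2056]
tcp_rot: [[-0.969, 0.247, 0.001], [0.247, 0.969, 0.0], [-0.001, 0.0, -1.0]]
force: [0.2, 0.5, -0.6]
opening: 0.0848
finger_force: 0.0
```

jog_arm(
  commands=[
    [[-0.76, -0.94, 0, 0, 0, 0, 60], [-0.76, -0.94, 0, 0, 0, 0, 60], [-0.76, -0.94, 0, 0, 0, 0, 60], [0, 0, 0, 0, 0, 0, 60], [0, 0, 0, 0, 0, 0, 60]],
  ],
)

```text
time_s: 2.25
tool_pos: [0.4149, 0.1277, 0.2054]
tcp_rot: [[-0.969, 0.249, -0.0], [0.249, 0.969, 0.0], [0.0, 0.0, -1.0]]
force: [0.8, -0.3, -0.6]
opening: 0.0597
finger_force: 0.0
```

```bash
python3 - <<'E'
from h import *
s=observe();print(s["tool_pos"],s["tcp_rot"],s["force"],s["opening"],s["time_s"])
im=capture("wrist");cv2.imwrite("pics/w1.png",im[:,:,::-1])
c=cam("wrist",s);o=orange(im);n,l,st,ce=cv2.connectedComponentsWithStats(o)
for i in range(1,n):
    if st[i][4]>100:
        p=cv2.findNonZero((l==i).astype(np.uint8));print(st[i],ce[i],cv2.minAreaRect(p),onz(c,ce[i],.089))
E
```

```text
[0.41488447 0.12771132 0.20538372] [[-9.68523865e-01  2.48920613e-01 -2.28560946e-04]
 [ 2.48920563e-01  9.68523878e-01  2.24818269e-04]
 [ 2.77328635e-04  1.60848340e-04 -9.99999949e-01]] [ 0.81483292 -0.32913105 -0.61989178] 0.05973355608661028 2.25
[258 195  36  40 775] [277.13677419 211.3483871 ] ((275.1425476074219, 214.00680541992188), (34.342041015625, 39.47907638549805), 2.726310968399048) [0.43490222 0.07390468 0.089     ]
```

View pics/w1.png

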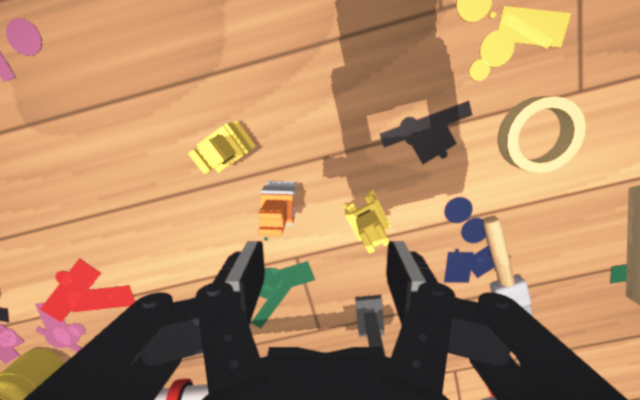

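The wrist view shows the orange rest at about pixel (277,211), between the yellow ones at (222,147) and (368,222), and close to square with the tool. I'll move above it.

jog_arm(
  commands=[
    [[-0.64, -0.82, 0.5, 0, 0, 0, 60], [-0.64, -0.82, 0.5, 0, 0, 0, 60], [0, 0, 0, 0, 0, 0, 60]],
  ],
)

```text
time_s: 2.6
tool_pos: [0.4399, 0.0699, 0.1739]
tcp_rot: [[-0.969, 0.248, -0.003], [0.248, 0.969, -0.0], [0.002, -0.001, -1.0]]
force: [0.3, 0.4, 0.2]
opening: 0.0602
finger_force: 0.0
```

```bash
python3 - <<'E'
from h import *
s=observe();print(s["tool_pos"],s["time_s"])
im=capture("wrist");c=cam("wrist",s)
o=orange(im);n,l,st,ce=cv2.connectedComponentsWithStats(o)
i=1+np.argmax(st[1:,4]);x,y,w,h,_=st[i];print(st[i],ce[i])
x0,y0=x-40,y-40;cr=im[y0:y+h+50,x0:x+w+40];k=600/max(cr.shape[:2]);print(x0,y0,k)
cv2.imwrite("pics/w2.png",cv2.resize(cr,None,fx=k,fy=k,interpolation=cv2.INTER_CUBIC)[:,:,::-1])
# predicted top-face corners if part centred under TCP
for a,b in((-1,-1),(1,-1),(1,1),(-1,1)):
    X=s["tool_pos"]+s["tcp_rot"]@[a*.012,b*.012,0];X[2]=.089;print((proj(c,X)[0]-[x0,y0])*k)
E
```

```text
[0.43990062 0.06990096 0.17392582] 2.6
[ 305  168   35   42 1265] [321.73280632 188.143083  ]
265 128 4.545454545454546
[213.35949786 335.23545819]
[211.91379832 211.19500212]
[342.81731692 211.33720492]
[340.82603585 335.36873255]
```

View pics/w2.png

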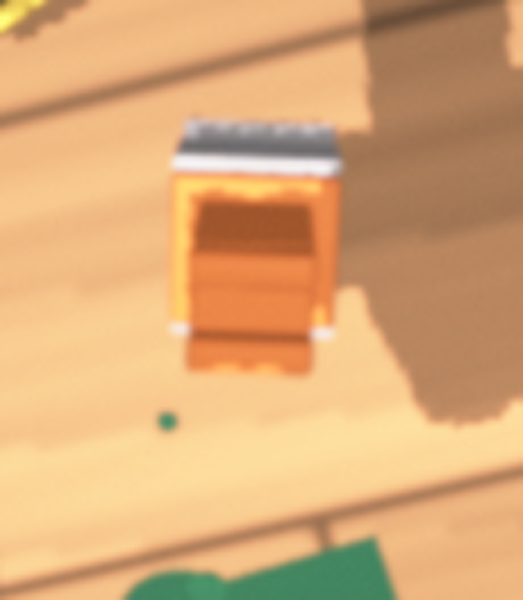

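jog_arm(
  commands=[
    [[-0.257, -0.16, 0, 0, 0, 0, 60], [0, 0, 1, 0, 0, 0, 60], [0, 0, 1, 0, 0, 0, 60], [0, 0, 1, 0, 0, 0, 60], [0, 0, 0.7, 0, 0, 0, 60]],
  ],
)

```text
time_s: 3.15
tool_pos: [0.4459, 0.0653, 0.0634]
tcp_rot: [[-0.969, 0.245, -0.0], [0.245, 0.969, 0.0], [0.0, 0.0, -1.0]]
force: [0.1, -0.3, 0.1]
opening: 0.0598
finger_force: 0.0
```

jog_arm(
  commands=[
    [[0, 0, 0.36, 0, 0, 0, 60], [0, 0, 0, 0, 0, 0, 20], [0, 0, 0, 0, 0, 0, 15], [0, 0, 0, 0, 0, 0, 15], [0, 0, 0, 0, 0, 0, 15]],
  ],
)

```text
time_s: 3.65
tool_pos: [0.4469, 0.0646, 0.0547]
tcp_rot: [[-0.969, 0.247, 0.003], [0.247, 0.969, 0.0], [-0.002, 0.001, -1.0]]
force: [-0.3, -0.2, 5.1]
opening: 0.0217
finger_force: 58.6
```

jog_arm(
  commands=[
    [[0, 0, 0, 0, 0, 0, 15], [0, 0, 0, 0, 0, 0, 15], [0, 0, 0, 0, 0, 0, 15]],
  ],
)

```text
time_s: 3.95
tool_pos: [0.4469, 0.0645, 0.0546]
tcp_rot: [[-0.969, 0.247, 0.003], [0.247, 0.969, 0.0], [-0.002, 0.001, -1.0]]
force: [0.3, 1.1, 6.6]
opening: 0.022
finger_force: 58.8
```

jog_arm(
  commands=[
    [[0, 0, -0.5, 0, 0, 0, 15], [0, 0, -1, 0, 0, 0, 15], [0, 0, -1, 0, 0, 0, 15], [0, 0, -1, 0, 0, 0, 15], [0, 0, -1, 0, 0, 0, 15]],
  ],
)

```text
time_s: 4.45
tool_pos: [0.4458, 0.0644, 0.1901]
tcp_rot: [[-0.969, 0.247, 0.0], [0.247, 0.969, -0.0], [-0.0, -0.0, -1.0]]
force: [0.0, -0.8, -1.3]
opening: 0.0216
finger_force: 61.5
```

jog_arm(
  commands=[
    [[0, 0, -0.85, 0, 0, 0, 15], [0, 0, 0, 0, 0, -0.83, 15], [-0.86, -0.29, 0, 0, 0, 0, 15], [-0.86, -0.29, 0, 0, 0, 0, 15], [-0.86, -0.29, 0, 0, 0, 0, 15]],
  ],
)

```text
time_s: 4.95
tool_pos: [0.5203, 0.0284, 0.2143]
tcp_rot: [[-0.992, 0.125, 0.0], [0.125, 0.992, -0.0], [-0.0, -0.0, -1.0]]
force: [-0.5, -0.0, -0.6]
opening: 0.0214
finger_force: 61.5
```

jog_arm(
  commands=[
    [[-0.86, -0.29, 0, 0, 0, 0, 15], [-0.86, -0.29, 0, 0, 0, 0, 15], [-0.86, -0.29, 0, 0, 0, 0, 15], [-0.86, -0.29, 0, 0, 0, 0, 15], [0, 0, 0, 0, 0, 0, 15]],
  ],
)

```text
time_s: 5.45
tool_pos: [0.6194, -0.0202, 0.213]
tcp_rot: [[-0.992, 0.126, -0.001], [0.126, 0.992, -0.0], [0.001, -0.0, -1.0]]
force: [-1.0, -0.9, -2.2]
opening: 0.0216
finger_force: 61.5
```

```bash
python3 - <<'E'
from h import *
s=observe();print(s["tool_pos"],s["tcp_rot"],s["force"],s["opening"],s["time_s"])
im=capture("wrist");np.save("w3.npy",im);cv2.imwrite("pics/w3.png",im[:,:,::-1])
E
```

```text
[ 0.61938989 -0.02018734  0.21298795] [[-9.91975210e-01  1.26431033e-01 -6.13043464e-04]
 [ 1.26431193e-01  9.91975353e-01 -2.29645844e-04]
 [ 5.79089645e-04 -3.05310801e-04 -9.99999786e-01]] [-0.95700709 -0.93982145 -2.19264675] 0.021624055442875833 5.45
```

View pics/w3.png

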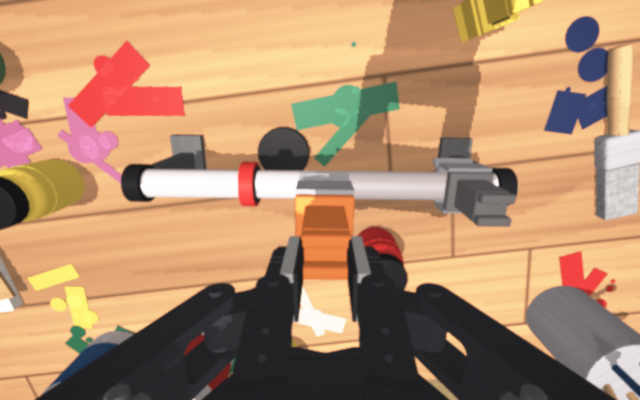

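The rest hangs straight between the fingers at about (325,230). The tube shows on both sides of it at rows 171–197, with the collar at (248,184) and the grey rest at (470,185). Now I'll fit the tube.

```bash
cat > fit.py <<'E'
from h import *
from scipy.optimize import least_squares
def edges(im,c,cols,guess_rows):
    g=cv2.GaussianBlur(cv2.cvtColor(im,cv2.COLOR_RGB2HSV)[:,:,1].astype(float),(3,3),0) # white tube: low saturation
    out=[]
    for u in cols:
        col=g[:,u];r0=guess_rows
        mid=col[r0];thr=90
        a=r0
        while col[a]<thr:a-=1
        b=r0
        while col[b]<thr:b+=1
        ea=a+(col[a]-thr)/(col[a]-col[a+1]);eb=b-(col[b]-thr)/(col[b]-col[b-1])
        out.append((u,ea,eb))
    return np.array(out)
def fit_tube(E,c):
    k,D,R,t=c;o=-R.T@t
    rays=lambda P:np.c_[cv2.undistortPoints(P.reshape(-1,1,2).astype(float),k,D)[:,0],np.ones(len(P))]@R
    Ra=rays(E[:,:2]);Rb=rays(E[:,[0,2]])
    def dist(d,p,v,r):
        n=np.cross(d,v);n/=np.linalg.norm(n,axis=1)[:,None];return n@(p-o)
    def f(q):
        p=np.array([q[0],0,.11]);v=np.array([np.sin(q[1]),np.cos(q[1]),0])
        A=dist(Ra,p,v,0);B=dist(Rb,p,v,0);return np.r_[np.abs(A)-.0125,np.abs(B)-.0125]
    return least_squares(f,[.62,.125],loss="soft_l1",f_scale=.0005)
E
python3 - <<'E'
from fit import *
s=observe();c=cam("wrist",s);im=np.load("w3.npy")
cols=list(range(158,232,6))+list(range(266,288,4))+list(range(366,430,6))
E=edges(im,c,cols,184);print(E[::5].round(1))
r=fit_tube(E,c);print(r.x,np.abs(r.fun).mean(),np.abs(r.fun).max())
T=s["tool_pos"];q=r.x;v=np.array([np.sin(q[1]),np.cos(q[1]),0]);print("tube x at tcp plane, in tool:",s["tcp_rot"].T@(np.array([q[0],0,.11])+v*(T[1]/v[1])-T))
o=red(im);o[:150]=0;o[215:]=0;o[:,:225]=0;o[:,270:]=0;p=cv2.findNonZero(o);print("collar px",p.mean((0,1)),cv2.boundingRect(p))
C=onz(c,p.mean((0,1)),.118);print("collar",C,"along tube from tcp",(C-T)@v)
x0,y0=280,150;k=6
cr=cv2.resize(im[150:250,280:400],None,fx=k,fy=k,interpolation=cv2.INTER_CUBIC)[:,:,::-1].copy()
R=s["tcp_rot"]
for z,hx,hy,col in((-.0255,.017,.018,(255,0,0)),(-.0335,.017,.018,(0,255,0)),(.022,.012,.012,(255,0,255))):
    P=[T+R@[a*hx,b*hy,-.0153-z] for a,b in((-1,-1),(1,-1),(1,1),(-1,1))]
    P=(proj(c,P)-[x0,y0]+.5)*k;cv2.polylines(cr,[P.astype(np.int32)],True,col,1)
cv2.imwrite("pics/w3c.png",cr)
E
```

```text
[[158.  161.4 197.6]
 [188.  134.2 197.8]
 [218.  168.5 198.3]
 [274.  128.7 198.7]
 [372.  170.4 199.7]
 [402.  170.6 200. ]]
[0.62234338 0.1389014 ] 0.007201431105409584 0.03742735761848952
tube x at tcp plane, in tool: [-0.00168453  0.0001977   0.1032359 ]
collar px [247.08811475 182.5307377 ] (239, 162, 19, 44)
collar [ 0.60725563 -0.08735141  0.118     ] along tube from tcp -0.0689307872708189
```

View pics/w3c.png

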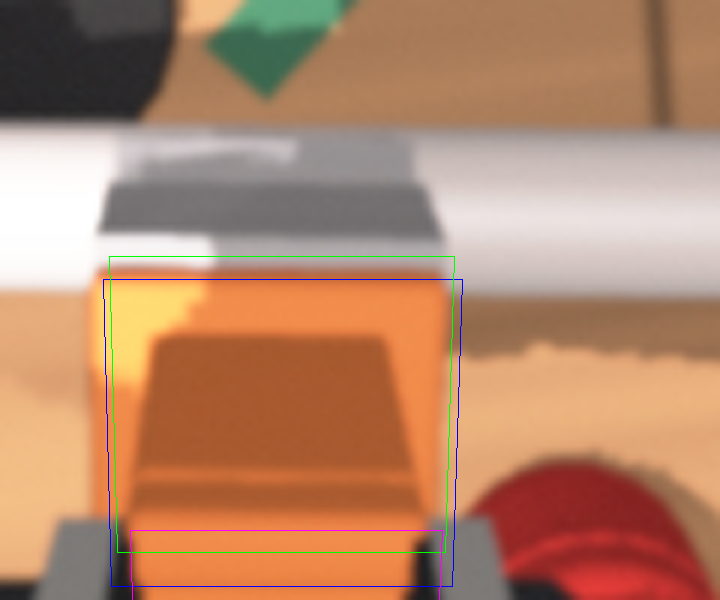

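```bash
python3 - <<'E'
from fit import *
s=observe();c=cam("wrist",s);im=np.load("w3.npy")
cols=list(range(208,234,3))+list(range(366,430,4))
E=edges(im,c,cols,184);print(E.round(1)[::3])
E=E[np.abs(E[:,1]-170)<4]
r=fit_tube(E,c);T=s["tool_pos"]
k,D,R,t=c
def rep(tag,E):
    q=fit_tube(E,c).x;v=np.array([np.sin(q[1]),np.cos(q[1]),0]);print(tag,q,s["tcp_rot"].T@(np.array([q[0],0,.11])+v*(T[1]/v[1])-T))
rep("both",E)
f=fit_tube(E,c).fun*1e3;print(f.round(2))
E
python3 - <<'E'
import sys;sys.path.insert(0,".")
from fit import *
s=observe();im=np.load("w3.npy")
for u in (220,390):print(u,im[164:204,u].tolist()[::1][:12],im[192:204,u].tolist())
E
```

```text
[[208.  168.4 198. ]
 [217.  168.5 198.3]
 [226.  168.5 198.3]
 [366.  170.2 199.7]
 [378.  170.4 199.7]
 [390.  170.  200. ]
 [402.  170.6 200. ]
 [414.  170.6 200.2]
 [426.  170.8 200.2]]
both [0.62249281 0.13617153] [-0.00188595  0.00022324  0.10323563]
[0.77 0.75 0.76 0.78 0.81 0.84 0.86 0.81 0.74 0.74 0.7  0.63 0.68 0.71
 0.78 1.1  0.76 0.68 0.71 0.75 0.77 0.82 0.7  0.68 0.77 0.76 0.78 0.82
 0.96 1.04 1.   0.94 0.91 0.84 0.85 0.84 0.81 0.78 0.75 0.85 0.88 0.81
 0.79 0.76 0.71 0.88 0.84 0.79 0.76 0.73]
220 [[172, 126, 90], [173, 126, 90], [173, 127, 90], [170, 125, 89], [167, 125, 93], [165, 135, 116], [180, 162, 154], [205, 190, 187], [227, 216, 213], [239, 229, 227], [246, 238, 237], [249, 244, 242]] [[254, 252, 252], [253, 251, 250], [252, 249, 247], [249, 244, 242], [241, 232, 228], [220, 198, 187], [183, 148, 126], [178, 132, 98], [195, 141, 101], [215, 156, 111], [222, 162, 116], [223, 164, 117]]
390 [[117, 86, 62], [116, 85, 61], [115, 84, 60], [115, 85, 61], [117, 86, 63], [116, 86, 63], [119, 92, 75], [133, 114, 106], [154, 141, 138], [169, 158, 155], [181, 169, 167], [189, 177, 174]] [[216, 202, 199], [212, 198, 195], [209, 195, 192], [204, 191, 188], [198, 185, 182], [191, 179, 176], [178, 164, 159], [162, 139, 127], [150, 117, 94], [147, 108, 79], [150, 109, 79], [153, 111, 80]]
```

jog_arm(
  commands=[
    [[-0.077, 0, 0.7, 0, 0, -0.065, 15], [0, 0, 0.7, 0, 0, 0, 15], [0, 0, 0, 0, 0, 0, 15], [0, 0, 0.03, 0, 0, 0, 15], [0, 0, 0.03, 0, 0, 0, 15]],
  ],
)

```text
time_s: 6.0
tool_pos: [0.6203, -0.0188, 0.1718]
tcp_rot: [[-0.993, 0.115, 0.002], [0.115, 0.993, -0.0], [-0.002, -0.0, -1.0]]
force: [0.1, -0.6, -0.6]
opening: 0.0219
finger_force: 61.5
```

```bash
python3 - <<'E'
from fit import *
s=observe();c=cam("wrist",s);im=capture("wrist");cv2.imwrite("pics/w4.png",im[:,:,::-1])
T=s["tool_pos"];print(T,s["tcp_rot"][:,1],s["force"],s["ft_torque"])
a=proj(c,[.6225+.13*-.09,-.09,.11]);print("pred tube",a)
r0=int(proj(c,[.6225+.136*.03,.03,.11])[0][1])
for cols in (list(range(400,440,4)),list(range(400,440,4))+list(range(200,216,4))):
    try:
        E=edges(im,c,cols,r0);print(E[::3].round(1));q=fit_tube(E,c);x=q.x;v=np.array([np.sin(x[1]),np.cos(x[1]),0]);print(x,np.abs(q.fun).max(),s["tcp_rot"].T@(np.array([x[0],0,.11])+v*(T[1]/v[1])-T))
    except Exception as e:print(e)
E
```

```text
[ 0.62026556 -0.01882004  0.171838  ] [ 1.15114592e-01  9.93352191e-01 -2.35159075e-04] [ 0.14801754 -0.55593115 -0.64320302] [ 0.02920559 -0.01172505 -0.00553332]
pred tube [[233.23933367 194.87318345]]
[[400.  183.  216.8]
 [412.  183.1 217. ]
 [424.  183.1 217.4]
 [436.  183.4 217.7]]
[0.62431806 0.13590507] 0.0008467274191514447 [-0.00132927  0.00018478  0.06184112]
[[400.  183.  216.8]
 [412.  183.1 217. ]
 [424.  183.1 217.4]
 [436.  183.4 217.7]
 [208.  178.9 212.9]]
[0.62430683 0.13617035] 0.0008515950091416251 [-0.00131307  0.00018291  0.06184108]
```

View pics/w4.png

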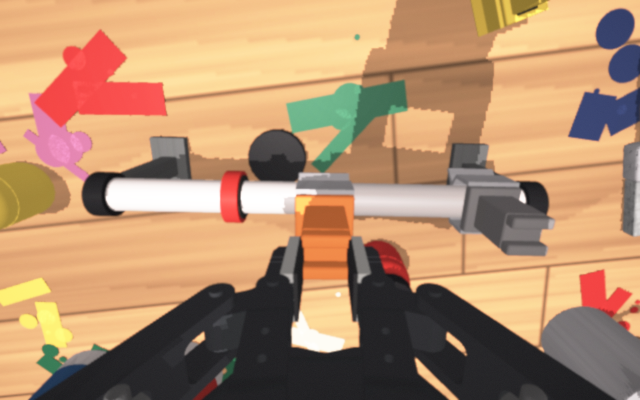

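Tube line from the settled pose: x = 0.6243 + 0.137·y. The tool's yaw is 0.02 rad off, and x is about 1.8 mm off.

jog_arm(
  commands=[
    [[-0.03, 0, 0, 0, 0, 0.137, 15], [0, 0, 0, 0, 0, 0, 15], [0, 0, 0, 0, 0, 0, 15]],
  ],
)

```text
time_s: 6.35
tool_pos: [0.621, -0.0191, 0.1706]
tcp_rot: [[-0.991, 0.136, 0.0], [0.136, 0.991, -0.0], [-0.0, -0.0, -1.0]]
force: [0.3, 0.3, -1.2]
opening: 0.0217
finger_force: 61.5
```

```bash
cat > chk.py <<'E'
from fit import *
s=observe();c=cam("wrist",s);im=capture("wrist");T=s["tool_pos"];R=s["tcp_rot"]
r0=int(proj(c,[.6243+.136*.03,.03,.11])[0][1])
E=edges(im,c,list(range(385,440,4))+list(range(204,216,4)),r0)
q=fit_tube(E,c);x=q.x;v=np.array([np.sin(x[1]),np.cos(x[1]),0])
print(T,"yaw",np.arctan2(R[0,1],R[1,1]),"tube",x,np.abs(q.fun).max(),R.T@(np.array([x[0],0,.11])+v*(T[1]/v[1])-T),s["force"])
# crown near edge: orange topmost row vs prediction (crown top, tool +x edge)
o=orange(im);cl=[np.where(o[150:260,u])[0][0]+150 for u in range(310,342,4)]
print("crown rows",cl,"pred top/under",[proj(c,T+R@[.017,0,d])[0][1].round(1) for d in(.0102,.0182)],"x+1mm",proj(c,T+R@[.018,0,.0102])[0][1].round(1))
E
python3 chk.py
```

```text
[ 0.62101198 -0.01906137  0.17057092] yaw 0.13612117757335523 tube [0.62432305 0.13619733] 0.0009220418792314933 [-6.66942145e-04  9.95913984e-05  6.05711961e-02] [ 0.27837871  0.30461827 -1.16306899]
crown rows [np.int64(196), np.int64(196), np.int64(195), np.int64(196), np.int64(196), np.int64(196), np.int64(196), np.int64(196)] pred top/under [np.float64(196.1), np.float64(192.2)] x+1mm 194.5
```

jog_arm(
  commands=[
    [[-0.033, 0, 0.067, 0, 0, 0, 15], [0, 0, 0.067, 0, 0, 0, 15], [0, 0, 0.033, 0, 0, 0, 15], [0, 0, 0.033, 0, 0, 0, 15], [0, 0, 0.033, 0, 0, 0, 15]],
  ],
)

```text
time_s: 6.9
tool_pos: [0.6221, -0.0192, 0.1637]
tcp_rot: [[-0.991, 0.136, 0.001], [0.136, 0.991, -0.0], [-0.001, -0.0, -1.0]]
force: [-0.2, -0.7, 4.9]
opening: 0.0214
finger_force: 62.6
```

jog_arm(
  commands=[
    [[0, 0, 0.03, 0, 0, 0, 15], [0, 0, 0.03, 0, 0, 0, 15], [0, 0, 0, 0, 0, 0, 15]],
  ],
)

```text
time_s: 7.2
tool_pos: [0.6226, -0.0194, 0.1632]
tcp_rot: [[-0.991, 0.136, 0.003], [0.136, 0.991, -0.001], [-0.003, -0.0, -1.0]]
force: [-0.8, -0.1, 8.2]
opening: 0.0215
finger_force: 63.0
```

jog_arm(
  commands=[
    [[0, 0, 0.025, 0, 0, 0, 15], [0, 0, 0.025, 0, 0, 0, 15], [0, 0, 0.025, 0, 0, 0, 15]],
  ],
)

```text
time_s: 7.5
tool_pos: [0.6226, -0.0193, 0.1608]
tcp_rot: [[-0.991, 0.136, 0.003], [0.136, 0.991, -0.001], [-0.003, -0.0, -1.0]]
force: [0.0, 1.0, 5.0]
opening: 0.0217
finger_force: 62.6
```

jog_arm(
  commands=[
    [[0, 0, 0.025, 0, 0, 0, 15], [0, 0, 0.025, 0, 0, 0, 15], [0, 0, 0.025, 0, 0, 0, 15]],
  ],
)

```text
time_s: 7.8
tool_pos: [0.622, -0.0192, 0.1573]
tcp_rot: [[-0.991, 0.136, 0.001], [0.136, 0.991, -0.0], [-0.001, -0.0, -1.0]]
force: [-0.7, -0.2, 2.9]
opening: 0.0219
finger_force: 62.1
```

jog_arm(
  commands=[
    [[0, 0, 0.033, 0, 0, 0, 15], [0, 0, 0.033, 0, 0, 0, 15], [0, 0, 0.033, 0, 0, 0, 15], [0, 0, 0.033, 0, 0, 0, 15], [0, 0, 0.033, 0, 0, 0, 15]],
  ],
)

```text
time_s: 8.3
tool_pos: [0.6218, -0.0191, 0.1517]
tcp_rot: [[-0.991, 0.136, -0.001], [0.136, 0.991, 0.0], [0.001, 0.0, -1.0]]
force: [-0.2, 0.1, 1.1]
opening: 0.0216
finger_force: 61.7
```

jog_arm(
  commands=[
    [[0, 0, 0.025, 0, 0, 0, 15], [0, 0, 0.025, 0, 0, 0, 15], [0, 0, 0.025, 0, 0, 0, 15]],
  ],
)

```text
time_s: 8.6
tool_pos: [0.6218, -0.0191, 0.1496]
tcp_rot: [[-0.991, 0.136, -0.0], [0.136, 0.991, 0.0], [0.0, 0.0, -1.0]]
force: [0.4, -0.1, -1.1]
opening: 0.0216
finger_force: 61.6
```

jog_arm(
  commands=[
    [[0, 0, 0.025, 0, 0, 0, 15], [0, 0, 0.025, 0, 0, 0, 15], [0, 0, 0.025, 0, 0, 0, 15]],
  ],
)

```text
time_s: 8.9
tool_pos: [0.6218, -0.0191, 0.1473]
tcp_rot: [[-0.991, 0.136, -0.0], [0.136, 0.991, 0.0], [0.0, 0.0, -1.0]]
force: [-0.2, 0.5, -2.2]
opening: 0.0217
finger_force: 61.4
```

jog_arm(
  commands=[
    [[0, 0, 0.025, 0, 0, 0, 15], [0, 0, 0.025, 0, 0, 0, 15]],
  ],
)

```text
time_s: 9.1
tool_pos: [0.6218, -0.0191, 0.1459]
tcp_rot: [[-0.991, 0.136, -0.0], [0.136, 0.991, 0.0], [0.0, 0.0, -1.0]]
force: [-0.3, -0.7, -3.0]
opening: 0.0218
finger_force: 61.4
```

jog_arm(
  commands=[
    [[0, 0, 0.02, 0, 0, 0, 15], [0, 0, 0.02, 0, 0, 0, 15]],
  ],
)

```text
time_s: 9.3
tool_pos: [0.6218, -0.0192, 0.1447]
tcp_rot: [[-0.991, 0.136, -0.0], [0.136, 0.991, 0.0], [0.0, 0.0, -1.0]]
force: [-0.0, -0.4, -2.4]
opening: 0.022
finger_force: 61.4
```

jog_arm(
  commands=[
    [[0, 0, 0.02, 0, 0, 0, 15], [0, 0, 0.02, 0, 0, 0, 15]],
  ],
)

```text
time_s: 9.5
tool_pos: [0.6219, -0.0191, 0.1436]
tcp_rot: [[-0.991, 0.136, -0.0], [0.136, 0.991, 0.0], [0.0, 0.0, -1.0]]
force: [-0.4, 0.5, -1.6]
opening: 0.0215
finger_force: 61.5
```

jog_arm(
  commands=[
    [[0, 0, 0.02, 0, 0, 0, 15], [0, 0, 0, 0, 0, 0, 15]],
  ],
)

```text
time_s: 9.7
tool_pos: [0.622, -0.0192, 0.1434]
tcp_rot: [[-0.991, 0.136, 0.001], [0.136, 0.991, -0.0], [-0.001, -0.0, -1.0]]
force: [0.7, -1.2, -0.4]
opening: 0.0215
finger_force: 61.9
```

jog_arm(
  commands=[
    [[0, 0, 0.02, 0, 0, 0, 15], [0, 0, 0, 0, 0, 0, 15]],
  ],
)

```text
time_s: 9.9
tool_pos: [0.6222, -0.0193, 0.1433]
tcp_rot: [[-0.991, 0.136, 0.001], [0.136, 0.991, -0.0], [-0.002, -0.0, -1.0]]
force: [-0.8, -0.6, 4.0]
opening: 0.0213
finger_force: 62.7
```

jog_arm(
  commands=[
    [[0, 0, 0.02, 0, 0, 0, 15], [0, 0, 0, 0, 0, 0, 15]],
  ],
)

```text
time_s: 10.1
tool_pos: [0.6223, -0.0193, 0.1432]
tcp_rot: [[-0.991, 0.136, 0.002], [0.136, 0.991, -0.001], [-0.002, -0.0, -1.0]]
force: [-1.9, -0.7, 8.4]
opening: 0.0212
finger_force: 61.2
```

jog_arm(
  commands=[
    [[0, 0, 0.01, 0, 0, 0, 15], [0, 0, 0, 0, 0, 0, 15]],
  ],
)

```text
time_s: 10.3
tool_pos: [0.6224, -0.0193, 0.1432]
tcp_rot: [[-0.991, 0.136, 0.003], [0.136, 0.991, -0.001], [-0.003, -0.0, -1.0]]
force: [-2.3, -0.3, 8.7]
opening: 0.0214
finger_force: 61.4
```

jog_arm(
  commands=[
    [[0, 0, 0.01, 0, 0, 0, 15], [0, 0, 0, 0, 0, 0, 15], [0, 0, 0, 0, 0, 0, 15]],
  ],
)

```text
time_s: 10.6
tool_pos: [0.6225, -0.0194, 0.1432]
tcp_rot: [[-0.991, 0.136, 0.003], [0.136, 0.991, -0.001], [-0.003, -0.0, -1.0]]
force: [-3.1, 0.7, 10.5]
opening: 0.0216
finger_force: 61.6
```

jog_arm(
  commands=[
    [[0, 0, 0, 0, 0, 0, 15], [0, 0, 0, 0, 0, 0, 15], [0, 0, 0, 0, 0, 0, 15]],
  ],
)

```text
time_s: 10.9
tool_pos: [0.6225, -0.0194, 0.1432]
tcp_rot: [[-0.991, 0.136, 0.003], [0.136, 0.991, -0.001], [-0.003, -0.0, -1.0]]
force: [-2.7, -0.2, 11.3]
opening: 0.0212
finger_force: 61.6
```

jog_arm(
  commands=[
    [[0, 0, -0.04, 0, 0, 0, 15], [0, 0, -0.03, 0, 0, 0, 15], [0, 0, 0, 0, 0, 0, 15], [0, 0, 0, 0, 0, 0, 15]],
  ],
)

```text
time_s: 11.3
tool_pos: [0.622, -0.0192, 0.1434]
tcp_rot: [[-0.991, 0.136, 0.0], [0.136, 0.991, -0.0], [-0.0, -0.0, -1.0]]
force: [-1.0, -0.6, 2.3]
opening: 0.0215
finger_force: 62.3
```

```bash
python3 - <<'E'
from fit import *
s=observe();c=cam("wrist",s);im=capture("wrist");T=s["tool_pos"];R=s["tcp_rot"]
print(s["time_s"],T,s["force"],"yaw",np.arctan2(R[0,1],R[1,1]))
p0=proj(c,[.6119,-.087,.11])[0];print(p0)
o=red(im);u,v0=int(p0[0]),int(p0[1]);m=np.zeros_like(o);m[v0-35:v0+35,u-30:u+30]=o[v0-35:v0+35,u-30:u+30]
p=cv2.findNonZero(m);print(cv2.boundingRect(p))
v=np.array([np.sin(.1362),np.cos(.1362),0])
C=onz(c,p.mean((0,1)),.124);print("collar along",(C-T)@v)
x0,y0=u-40,v0-50;cr=cv2.resize(im[y0:y0+100,x0:x0+190],None,fx=4,fy=4,interpolation=cv2.INTER_CUBIC);cv2.imwrite("pics/w5.png",cr[:,:,::-1]);print(x0,y0)
E
```

```text
11.3 [ 0.62197427 -0.01921527  0.14338707] [-0.97416345 -0.61366289  2.2939177 ] yaw 0.13612001774560528
[226.50764105 208.16808278]
(207, 181, 29, 57)
collar along -0.06886619032264954
186 158
```

View pics/w5.png

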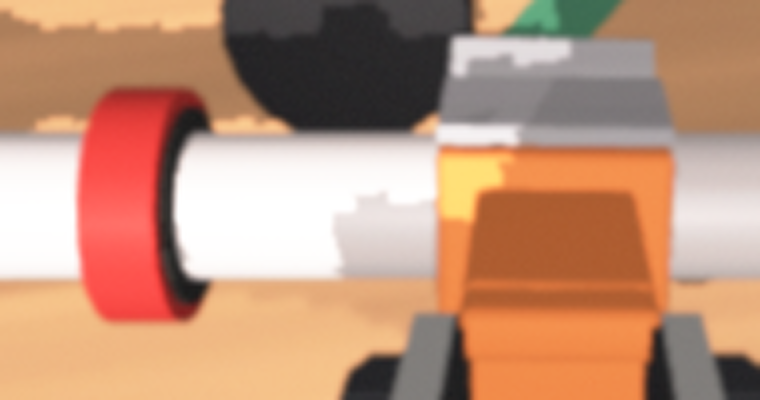

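The rest is home, and the collar's buffer stands out only about 2 mm. I expect roughly 41 mm of travel to contact.

jog_arm(
  commands=[
    [[0, -0.05, -0.015, 0, 0, 0, 15], [0, -0.2, 0, 0, 0, 0, 15], [0, -0.25, 0, 0, 0, 0, 15], [0, -0.25, 0, 0, 0, 0, 15], [0, -0.15, 0, 0, 0, 0, 15]],
  ],
)

```text
time_s: 11.85
tool_pos: [0.6179, -0.0469, 0.1435]
tcp_rot: [[-0.991, 0.136, -0.001], [0.136, 0.991, 0.0], [0.001, 0.0, -1.0]]
force: [0.3, 1.9, -1.7]
opening: 0.0217
finger_force: 61.9
```

jog_arm(
  commands=[
    [[0, -0.1, 0, 0, 0, 0, 15], [0, -0.05, 0, 0, 0, 0, 15], [0, 0, 0, 0, 0, 0, 15]],
  ],
)

```text
time_s: 12.15
tool_pos: [0.6174, -0.0508, 0.1435]
tcp_rot: [[-0.991, 0.136, -0.001], [0.136, 0.991, -0.0], [0.001, -0.0, -1.0]]
force: [0.5, 0.4, -4.1]
opening: 0.0215
finger_force: 61.6
```

jog_arm(
  commands=[
    [[0, -0.04, 0.018, 0, 0, 0, 15], [0, -0.04, 0, 0, 0, 0, 15], [0, -0.04, 0, 0, 0, 0, 15], [0, -0.04, 0, 0, 0, 0, 15]],
  ],
)

```text
time_s: 12.55
tool_pos: [0.617, -0.055, 0.1434]
tcp_rot: [[-0.991, 0.135, 0.0], [0.135, 0.991, 0.0], [-0.0, 0.0, -1.0]]
force: [0.6, 3.7, -1.5]
opening: 0.0216
finger_force: 62.3
```

jog_arm(
  commands=[
    [[0, -0.03, 0, 0, 0, 0, 15], [0, -0.03, 0, 0, 0, 0, 15]],
  ],
)

```text
time_s: 12.75
tool_pos: [0.6168, -0.0569, 0.1434]
tcp_rot: [[-0.991, 0.136, 0.0], [0.136, 0.991, 0.0], [-0.0, 0.0, -1.0]]
force: [0.5, 3.1, -0.5]
opening: 0.0215
finger_force: 62.4
```

jog_arm(
  commands=[
    [[0, -0.02, 0, 0, 0, 0, 15], [0, -0.02, 0, 0, 0, 0, 15]],
  ],
)

```text
time_s: 12.95
tool_pos: [0.6166, -0.0581, 0.1434]
tcp_rot: [[-0.991, 0.136, 0.0], [0.136, 0.991, 0.0], [-0.0, 0.0, -1.0]]
force: [0.3, 2.9, -0.9]
opening: 0.0216
finger_force: 62.5
```

jog_arm(
  commands=[
    [[0, -0.02, 0, 0, 0, 0, 15], [0, -0.02, 0, 0, 0, 0, 15]],
  ],
)

```text
time_s: 13.15
tool_pos: [0.6165, -0.0593, 0.1434]
tcp_rot: [[-0.991, 0.136, 0.0], [0.136, 0.991, 0.0], [-0.0, 0.0, -1.0]]
force: [1.8, 3.1, 0.6]
opening: 0.0213
finger_force: 62.6
```

jog_arm(
  commands=[
    [[0, -0.02, 0, 0, 0, 0, 15], [0, -0.02, 0, 0, 0, 0, 15]],
  ],
)

```text
time_s: 13.35
tool_pos: [0.6163, -0.0605, 0.1434]
tcp_rot: [[-0.991, 0.136, 0.0], [0.136, 0.991, 0.0], [-0.0, 0.0, -1.0]]
force: [0.4, 4.2, 0.2]
opening: 0.0214
finger_force: 62.7
```

jog_arm(
  commands=[
    [[0, -0.015, 0, 0, 0, 0, 15], [0, -0.015, 0, 0, 0, 0, 15]],
  ],
)

```text
time_s: 13.55
tool_pos: [0.6162, -0.0614, 0.1434]
tcp_rot: [[-0.991, 0.136, 0.0], [0.136, 0.991, 0.0], [-0.0, 0.0, -1.0]]
force: [0.1, 4.1, 1.6]
opening: 0.022
finger_force: 62.7
```

jog_arm(
  commands=[
    [[0, -0.015, -0.008, 0, 0, 0, 15], [0, -0.015, 0, 0, 0, 0, 15]],
  ],
)

```text
time_s: 13.75
tool_pos: [0.6159, -0.0621, 0.1434]
tcp_rot: [[-0.991, 0.136, -0.0], [0.136, 0.991, 0.001], [0.0, 0.001, -1.0]]
force: [0.8, 4.7, -1.2]
opening: 0.0216
finger_force: 62.7
```

jog_arm(
  commands=[
    [[0, -0.015, 0, 0, 0, 0, 15], [0, -0.015, 0, 0, 0, 0, 15]],
  ],
)

```text
time_s: 13.95
tool_pos: [0.6159, -0.0625, 0.1434]
tcp_rot: [[-0.991, 0.135, -0.0], [0.135, 0.991, 0.001], [0.0, 0.001, -1.0]]
force: [1.1, 7.2, 0.3]
opening: 0.0216
finger_force: 63.0
```

jog_arm(
  commands=[
    [[0, -0.015, 0, 0, 0, 0, 15], [0, -0.015, 0, 0, 0, 0, 15]],
  ],
)

```text
time_s: 14.15
tool_pos: [0.6158, -0.0628, 0.1434]
tcp_rot: [[-0.991, 0.135, 0.0], [0.135, 0.991, 0.002], [0.0, 0.002, -1.0]]
force: [1.3, 9.9, 0.0]
opening: 0.0217
finger_force: 63.3
```

jog_arm(
  commands=[
    [[0, -0.008, 0, 0, 0, 0, 15], [0, 0, 0, 0, 0, 0, 15], [0, 0, 0, 0, 0, 0, 15], [0, 0, 0, 0, 0, 0, 15]],
  ],
)

```text
time_s: 14.55
tool_pos: [0.6158, -0.0628, 0.1434]
tcp_rot: [[-0.991, 0.135, 0.0], [0.135, 0.991, 0.003], [0.0, 0.003, -1.0]]
force: [1.4, 8.6, 0.7]
opening: 0.0215
finger_force: 63.3
```

```bash
python3 - <<'E'
from fit import *
s=observe();c=cam("wrist",s);im=capture("wrist");T=s["tool_pos"];R=s["tcp_rot"]
print(s["time_s"],T,s["force"])
cr=cv2.resize(im[150:270,220:400],None,fx=4,fy=4,interpolation=cv2.INTER_CUBIC);cv2.imwrite("pics/w6.png",cr[:,:,::-1])
E
```

```text
14.55 [ 0.6157688  -0.06281546  0.14342465] [1.42039706 8.59611212 0.74545013]
```

View pics/w6.png

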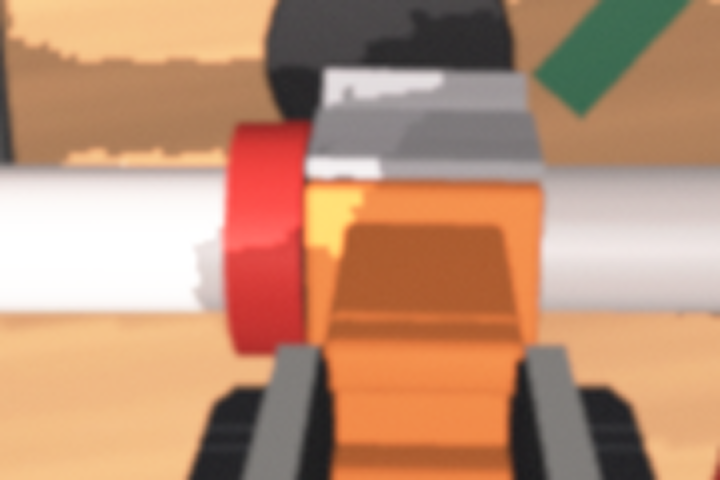

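The rest is against the collar. I'll add about 2 N and hold.

jog_arm(
  commands=[
    [[0, -0.01, 0, 0, 0, 0, 15], [0, 0, 0, 0, 0, 0, 15], [0, 0, 0, 0, 0, 0, 15]],
  ],
)

```text
time_s: 14.9
tool_pos: [0.6158, -0.0629, 0.1435]
tcp_rot: [[-0.991, 0.135, 0.0], [0.135, 0.991, 0.003], [0.0, 0.003, -1.0]]
force: [3.0, 10.2, 0.2]
opening: 0.0216
finger_force: 63.5
```

jog_arm(
  commands=[
    [[0, 0, 0, 0, 0, 0, 15], [0, 0, 0, 0, 0, 0, 15], [0, 0, 0, 0, 0, 0, 15], [0, 0, 0, 0, 0, 0, 15]],
  ],
)

```text
time_s: 15.3
tool_pos: [0.6158, -0.0629, 0.1434]
tcp_rot: [[-0.991, 0.135, 0.0], [0.135, 0.991, 0.003], [0.0, 0.003, -1.0]]
force: [1.9, 10.2, 0.1]
opening: 0.0217
finger_force: 63.5
```

jog_arm(
  commands=[
    [[0, 0.015, 0, 0, 0, 0, 15], [0, 0.015, 0, 0, 0, 0, 15], [0, 0, 0, 0, 0, 0, 15]],
  ],
)

```text
time_s: 15.6
tool_pos: [0.6158, -0.0626, 0.1434]
tcp_rot: [[-0.991, 0.135, 0.0], [0.135, 0.991, 0.002], [0.0, 0.002, -1.0]]
force: [1.3, 6.9, 1.0]
opening: 0.0215
finger_force: 63.2
```

jog_arm(
  commands=[
    [[0, 0, 0, 0, 0, 0, 30], [0, 0, 0, 0, 0, 0, 45], [0, 0, 0, 0, 0, 0, 50], [0, 0, 0, 0, 0, 0, 50], [0, 0, 0, 0, 0, 0, 50]],
  ],
)

```text
time_s: 16.1
tool_pos: [0.6158, -0.064, 0.1436]
tcp_rot: [[-0.991, 0.136, 0.0], [0.136, 0.991, -0.0], [-0.0, -0.0, -1.0]]
force: [-0.3, -0.6, 0.2]
opening: 0.05
finger_force: 0.0
```

Released. I'll look before lifting away.

jog_arm(
  commands=[
    [[0, 0, -0.5, 0, 0, 0, 50], [0, 0, -1, 0, 0, 0, 50], [0, 0, -1, 0, 0, 0, 50], [0, 0, -1, 0, 0, 0, 50], [0, 0, 0, 0, 0, 0, 50]],
  ],
)

```text
time_s: 16.6
tool_pos: [0.6171, -0.0641, 0.253]
tcp_rot: [[-0.991, 0.136, 0.008], [0.136, 0.991, -0.003], [-0.008, -0.002, -1.0]]
force: [-0.3, -0.3, -1.1]
opening: 0.0501
finger_force: 0.0
```

```bash
python3 - <<'E'
from h import *
s=observe();print(s["tool_pos"],s["force"],s["time_s"]);im=capture("wrist");c=cam("wrist",s)
p=proj(c,[.613,-.063,.11])[0].astype(int);y=max(p[1]-60,0);x=p[0]-90;print(p)
cv2.imwrite("pics/w7.png",cv2.resize(im[y:y+140,x:x+190],None,fx=4,fy=4,interpolation=cv2.INTER_CUBIC)[:,:,::-1])
E
```

```text
[ 0.61706392 -0.06414144  0.25304487] [-0.30645385 -0.27542943 -1.05990774] 16.6
[326 167]
```

View pics/w7.png

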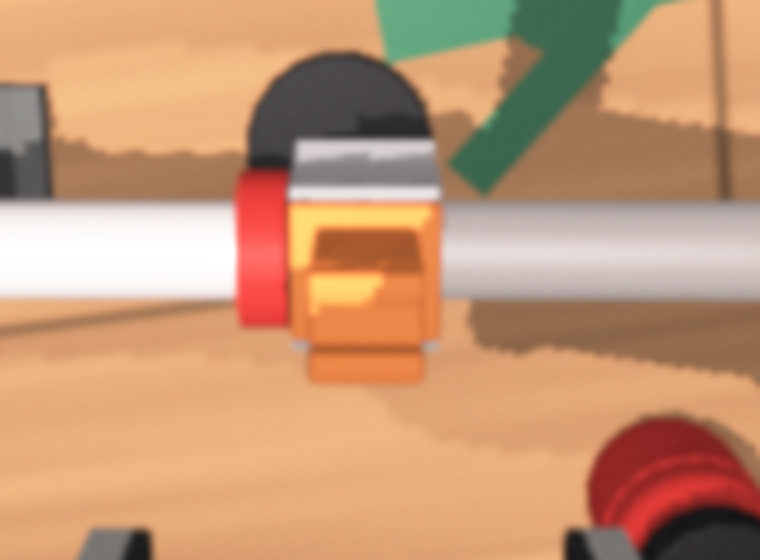

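The rest stands upright on the tube, touching the collar, and the gripper is clear, so I'm handing in.

```bash
python3 -c "
from cell import *
print(close_job())"
```

```text
the job is handed in; nothing more can be done
None
```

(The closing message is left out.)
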